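Find the rocking bin lid and press it home

ROBOT

A 6-joint arm with a two-finger parallel gripper is mounted at the origin on a cart in front of the work surface, level with it; the furniture and walls round the work are solid. World frame = base frame: x ahead of the robot, y to its left, z up, the work surface at z = 0. Lengths are in m, angles in rad, forces in N, time in s.
With the tool pointing down it reaches from about 0.425 to 0.95 m from the base axis. Payload 14.7 kg.
Tool frame: the origin (TCP) lies on the centre line of the jaws, within the pads' length; the fingertips stand 11 mm ahead of it and the grasp point (between the pads) lies 8 mm behind it (tips_ahead is the z of the fingertips in the tool frame, in m); z points along the fingers, y is the line along which they close (so a half turn about z gives the same grasp; the last joint's range is limited). The gripper opens to 85 mm and grips with 20 to 120 N. Pads are 22 mm wide; open, the fingers measure 114 mm over their backs; the gripper's body (76 mm by 85 mm) begins 54 mm behind the grasp point. The pads swing forward as they close: fully open they stand 13 mm farther back than shut.
Start: joints at [1.227, 0.48, 1.596, -0, 1.065, -0.047], TCP at [0.19, 0.622, 0.242] pointing down, gripper open.
Joint ranges: [-2.75, 2.75], [-0.82, 2.05], [0.23, 2.67], [-1.56, 4.7], [0.09, 2.69], [-2.92, 2.92]. Speed limits (rad/s): [1.89, 1.89, 2.39, 3.01, 3.01, 3.01].

INTERFACE

Orientations are given as a unit quaternion [x, y, z, w].
In Python, from plant import read_state, read_camera, camera_info, finish_job, spot_in, place_of, tips_ahead gives the robot as it stands. The module is installed in compiled form; this text tells all that it offers.
- The arm moves only by the tool send_rows, never from a script. Its argument "motion" is a list of rows, each an object with "dp": the shift along the world's x, y, z in mm, a list of three; "twist": the turn about the world's z in rad; "hand": the opening, from 0 (shut) to 1 (fully open). A call has 1 to 12 rows; each row is the pose to reach, as a shift and turn from the pose commanded when the call began; what a row does not reach only later rows make up. A row lasts 1/8 s, in which the tool goes at most 62.5 mm and 10.7 degrees, less where a joint would pass 70% of its speed; a pose out of reach is approached as far as the arm can. A call with a gripper value outside its range is refused whole. The fingers move at their own pace and stop on an object; the grip force is fixed at half the most. Time passes only in rows, so rows that repeat a pose let the fingers close. It gives the time, the measured TCP pose, the force and the opening at its end, in the units of the state.
- read_state(): the state, without advancing time (a new reading comes with each control period).
- read_camera(name): name is "scene" or "top" or "wrist"; returns (picture, depth): 400x640x3 uint8, red, green, blue; 400x640 float32, m along the optical axis (not along the pixel's ray), 0 where there is no reading.
- camera_info(name): a dict with "intrinsics" (3x3 intrinsics, pixels), "position" and "attitude" of the camera in the world. Camera axes: x right, y up, looking along -z (the intrinsics and any distortion apply to the point x, -y, -z); pixel columns grow to the right and rows downward; lengths in m; the calibration is good to about 2 mm. The wrist camera is an equidistant fisheye: a pixel r from the principal point sees the ray r / f radians off the axis. A picture is of the moment at which its call begins: read the wrist's pose just before it. camera_info takes no time and is no camera call; for the wrist camera it gives the pose at the moment of the call.
- finish_job(): hands the job in, once; it reports no verdict.
Trained networks look in the newest picture that a camera, given by its name, has taken for a name from the list of things; names that differ only in an ending like _2 or _b are one class to them, and where a whole thing is asked for, a point or a joint stands for the part that bears it (a point fixed in the world has none). Each returns a list of dicts, best first, with "p" (0 to 1); they miss things now and then, are a little off and sometimes report something else, mostly with a low value. They report only what shows in the picture. A call takes as long as a camera call. They do not tell look-alikes from the thing itself.
- spot_in(label, camera): "location" ([x, y, z] in m, in world coordinates, good to about 4 mm: the middle of the surface that is visible of it).
- place_of(label, camera): "location" ([x, y, z] in m, in world coordinates, good to about 4 mm: a listed point, or the origin of a listed thing).
The state is a dict: "t": time; "joint_pos": joint angles; "dq": joint speeds; "joint_torque": joint torques, N m; "ee_pos": TCP position; "orientation": TCP orientation; "contact_force": force on the tool from outside, world axes, zero at the start; "moment": the same for the moment, N m; "width": finger opening in m.
Only numpy, scipy, OpenCV 4.12 (cv2) and the standard library are available. Lean on these libraries where they do the work, as an engineer would, in place of code of your own. Each camera call takes 0.05 s, during which the arm holds its last target. There are 200 camera calls.

TASK

Four identical lids cover the small-parts bins on the board, and one of them is not pushed home, though it looks like the others: press the lids near their ends with the shut fingertips until you find the one that rocks, then press that lid down in the middle until it is fully seated. Stay there: finish while still holding that lid down with the fingertips, so that I can tape it. Do not lift or shift any lid, and leave the things around the bins alone.

Things in the scene. Friction and masses are not known exactly. Their poses are not given: they have to be found in the camera images.
- lid_1: first of four identical grey plastic lids in a row along the board, 1 at its +y end to 4 at its -y end. Cap 112 mm (its x) by 76 mm (its y), 14 mm deep with its skirt, 100 g, lying loose over an open bin. Origin: centre of its flat top face, 57 mm above the bench; z up, x its length, y along the row. 18 mm between lids.
- lid_2: second lid, the same. Of the four, three (which ones changes) rest all round on their bins' rims (104 x 68 mm) and do not move when pressed inside them. The other one, the loose lid, is level at the same height, but stands on a stiff round catch, 20 mm across, under its middle, 5 mm clear of its rim.
- lid_3: third lid, the same. Whichever lid is loose: pressed with 1 to 5 N at 40 mm from its centre along x it tips by about 0.12 rad; the pressed spot goes down 3 to 4 mm, the far end rises about 7 mm; let go, it lies level again.
- lid_4: fourth lid, the same. Whichever lid is loose: pressed in the middle with over 12 N (15 to 25 N will do), its catch slides down and the lid goes 5 mm lower onto its rim, where it stays and rocks no more.
- board: plywood board 200 (x) x 400 (y) x 12 mm, fixed to the bench, with four black bins fixed on it in a row along its y; origin at the centre of its underside, z up. Lid centres at x = +35 mm, y = +141, +47, -47, -141 mm of it. A few small things lie on its front strip (x below -25 mm).
- gear_blank: toothed steel disc, 62 mm across, 14 mm thick, lying on the board's front strip; bystander; origin under its centre
- marker: black and red marker pen, 18 x 120 mm, lying on the board's front strip; bystander; origin under its centre
- padlock: brass padlock, 18 x 42 x 61 mm, standing on the board's front strip, its top 73 mm above the bench; bystander; origin under its centre
- nail_box: small carton, 50 x 85 x 42 mm, on the bench right of the board; bystander; origin under its centre
Things that resemble listed ones, but are neither listed nor needed, are in the scene too. Leave any blue or orange look-alike of the lid_2 alone.

How it is judged:
On the way, in this order (a step that is already met when the one before it is completed fails the run):
1. the loose lid has been rocked: pressed so that it tips by more than 0.06 rad (((angle between lid_1's own z axis and vertical between 0.06 and 0.3 rad and contact force between the fingers and lid_1 above 0.2 N) or (angle between lid_2's own z axis and vertical between 0.06 and 0.3 rad and contact force between the fingers and lid_2 above 0.2 N) or (angle between lid_3's own z axis and vertical between 0.06 and 0.3 rad and contact force between the fingers and lid_3 above 0.2 N) or (angle between lid_4's own z axis and vertical between 0.06 and 0.3 rad and contact force between the fingers and lid_4 above 0.2 N))), for 0.1 s.
2. the loose lid is pressed home, level and about 5 mm lower (((z of lid_1 in the frame of board between 0.049 and 0.0538 m and angle between lid_1's own z axis and vertical below 0.03 rad) or (z of lid_2 in the frame of board between 0.049 and 0.0538 m and angle between lid_2's own z axis and vertical below 0.03 rad) or (z of lid_3 in the frame of board between 0.049 and 0.0538 m and angle between lid_3's own z axis and vertical below 0.03 rad) or (z of lid_4 in the frame of board between 0.049 and 0.0538 m and angle between lid_4's own z axis and vertical below 0.03 rad))), for 0.2 s.
At the end, for the whole second after the job is handed in: The loose lid is home: level (0.03 rad), top face 49 to 53.8 mm above the bench, the fingers still pressing on it with over 1 N; the other lids are level as found (54.5 to 59.5 mm); every lid is within 6 mm, along and across, of its place on the board (x of lid_1 in the frame of board between 0.029 and 0.041 m and y of lid_1 in the frame of board between 0.135 and 0.147 m and x of lid_2 in the frame of board between 0.029 and 0.041 m and y of lid_2 in the frame of board between 0.041 and 0.053 m and x of lid_3 in the frame of board between 0.029 and 0.041 m and y of lid_3 in the frame of board between -0.053 and -0.041 m and x of lid_4 in the frame of board between 0.029 and 0.041 m and y of lid_4 in the frame of board between -0.147 and -0.135 m and ((z of lid_1 in the frame of board between 0.049 and 0.0538 m and angle between each of lid_1, lid_2, lid_3, lid_4's own z axis and vertical below 0.03 rad and contact force between the fingers and lid_1 above 1 N and z of lid_2 in the frame of board between 0.0545 and 0.0595 m and z of lid_3 in the frame of board between 0.0545 and 0.0595 m and z of lid_4 in the frame of board between 0.0545 and 0.0595 m) or (z of lid_2 in the frame of board between 0.049 and 0.0538 m and angle between each of lid_2, lid_1, lid_3, lid_4's own z axis and vertical below 0.03 rad and contact force between the fingers and lid_2 above 1 N and z of lid_1 in the frame of board between 0.0545 and 0.0595 m and z of lid_3 in the frame of board between 0.0545 and 0.0595 m and z of lid_4 in the frame of board between 0.0545 and 0.0595 m) or (z of lid_3 in the frame of board between 0.049 and 0.0538 m and angle between each of lid_3, lid_1, lid_2, lid_4's own z axis and vertical below 0.03 rad and contact force between the fingers and lid_3 above 1 N and z of lid_1 in the frame of board between 0.0545 and 0.0595 m and z of lid_2 in the frame of board between 0.0545 and 0.0595 m and z of lid_4 in the frame of board between 0.0545 and 0.0595 m) or (z of lid_4 in the frame of board between 0.049 and 0.0538 m and angle between each of lid_4, lid_1, lid_2, lid_3's own z axis and vertical below 0.03 rad and contact force between the fingers and lid_4 above 1 N and z of lid_1 in the frame of board between 0.0545 and 0.0595 m and z of lid_2 in the frame of board between 0.0545 and 0.0595 m and z of lid_3 in the frame of board between 0.0545 and 0.0595 m))); the arm keeps its last pose, push and grip.
It fails at once if a lid is lifted by more than 12 mm (z of any of lid_1, lid_2, lid_3, lid_4 in the frame of board above 0.069 m).
It fails at once if a bystander is shifted by more than 20 mm (distance of any of gear_blank, marker, padlock, nail_box from where it was at the start of the episode above 0.02 m).
It also fails if it takes over 48 s, if anything falls off the work surface, if the arm or the gripper's body presses on something with over 40 N, if the wrist force passes 120 N, or if a joint passes its speed limit or range.

## Working session

There is one attempt and no reset: what is moved stays moved. The work goes in short steps, Python scripts to look and compute and a tool call to move; the robot and the scene stay as the last step left them, time stands still between calls to the robot, and variables do not carry over. Pictures are saved under pics/ and viewed, on a budget of 10 in all, crops included, one or two more only if the job needs it, and the job is handed in when it is done.

Besides the shell and the picture viewer there is one more tool, called after "Request:" as a command line: name --argument value ..., lists and objects as JSON in quotes. send_rows: Moves the arm, as the interface text tells. Its arguments: {"type":"object","properties":{"motion":{"type":"array"}},"required":["motion"]}

```bash
mkdir -p pics; python3 - <<'E'
from plant import *
import cv2,numpy as np
for c in ("top","scene"):
    im,d=read_camera(c); cv2.imwrite(f"pics/{c}1.png",im[:,:,::-1]); np.save(f"pics/{c}d.npy",d)
    i=camera_info(c); print(c,i)
    for n in ("lid_1","board","padlock","gear_blank","marker","nail_box"):
        for r in place_of(n,c): print(n,np.round(r["location"],3),round(r["p"],2))
s=read_state();print(s, tips_ahead)
E
```

```text
top {'intrinsics': array([[376.95387908,   0.        , 318.23065948],
       [  0.        , 376.95387908, 195.40289193],
       [  0.        ,   0.        ,   1.        ]]), 'position': array([ 0.47041372, -0.08005773,  1.05211847]), 'attitude': array([-0.04776321,  0.05712779,  0.71353879, -0.69664732])}
lid_1 [0.604 0.173 0.058] 0.93
lid_1 [ 0.557 -0.104  0.056] 0.89
lid_1 [ 0.576 -0.012  0.054] 0.82
lid_1 [ 0.481 -0.301  0.015] 0.78
lid_1 [0.79  0.166 0.014] 0.63
lid_1 [0.591 0.077 0.057] 0.57
board [ 0.547  0.041 -0.   ] 0.92
padlock [ 0.458 -0.079  0.014] 0.53
gear_blank [0.509 0.191 0.01 ] 0.63
marker [0.478 0.035 0.013] 0.77
marker [ 0.578 -0.014  0.055] 0.39
nail_box [ 0.61  -0.404 -0.001] 0.57
scene {'intrinsics': array([[492.40696909,   0.        , 322.80441394],
       [  0.        , 492.40696909, 196.98369031],
       [  0.        ,   0.        ,   1.        ]]), 'position': array([-0.29169368, -0.62959809,  0.8173954 ]), 'attitude': array([ 0.40353365, -0.22602773, -0.43466603,  0.77274672])}
lid_1 [ 0.555 -0.105  0.056] 0.97
lid_1 [ 0.575 -0.012  0.059] 0.91
lid_1 [0.78
[... 288 characters left out ...]
{'t': 0.7, 'joint_pos': array([ 1.22743011e+00,  4.80159191e-01,  1.59631400e+00, -8.97310617e-06,
        1.06510307e+00, -4.65947277e-02]), 'dq': array([ 1.17418139e-03, -1.91921828e-03, -1.32700187e-04, -6.97370877e-04,
        5.97542138e-05,  2.77599686e-04]), 'joint_torque': array([-1.35438633e-03, -9.50240993e+01, -4.30605161e+01, -4.79460468e-04,
        6.90468714e-04,  3.78648068e-06]), 'ee_pos': array([0.19005749, 0.62158018, 0.24231782]), 'orientation': array([1.47839659e-01, 9.89011342e-01, 7.27944244e-06, 5.43845245e-06]), 'contact_force': array([-0.29286454, -0.37607388,  0.8128501 ]), 'moment': array([ 0.02284314,  0.04010831, -0.07077962]), 'width': 0.0854199617515897} 0.011
```

View pics/top1.png

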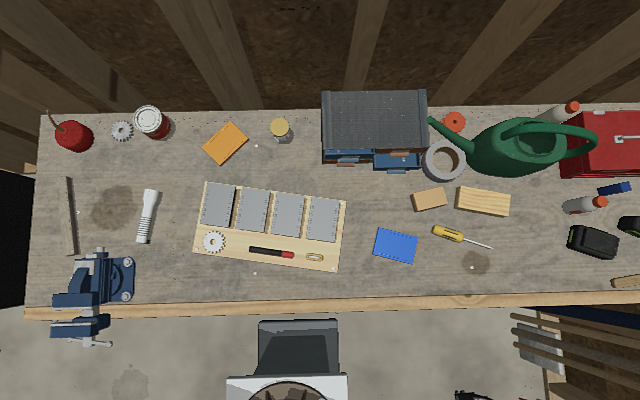

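View pics/scene1.png

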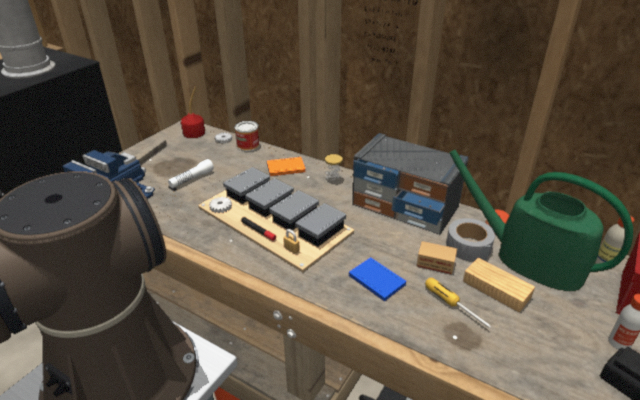

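Top view: the four grey lids are at pixels (219,205), (253,209), (288,215) and (322,219) on the board. The blue (396,245) and orange (225,143) plates are look-alikes to leave alone. I'll refine the lid poses from depth and check the cabinet's clearance.

```bash
cat > h.py <<'E'
from plant import *
import cv2,numpy as np
from scipy.spatial.transform import Rotation as R
def cloud(c,d):
    i=camera_info(c);K=i["intrinsics"];v,u=np.indices(d.shape)
    p=np.stack([(u-K[0,2])/K[0,0]*d,-(v-K[1,2])/K[1,1]*d,-d],-1)
    return p@R.from_quat(i["attitude"]).as_matrix().T+i["position"]
E
python3 - <<'E'
from h import *
for c in ("top","scene"):
    d=np.load(f"pics/{c}d.npy");P=cloud(c,d)
    g=(d>0)&(abs(P[...,2]-.057)<.006)&(abs(P[...,0]-.58)<.12)&(abs(P[...,1]-.03)<.2)
    n,l,st,_=cv2.connectedComponentsWithStats(g.astype(np.uint8),connectivity=4)
    for k in range(1,n):
        if st[k,4]<60: continue
        q=P[l==k]; r=cv2.minAreaRect((q[:,:2]*1000).astype(np.float32))
        print(c,st[k],q.mean(0).round(4),np.median(q[:,2]).round(4),np.round(np.array(r[0]),1),np.round(r[1],1),round(r[2],1))
    t=(d>0)&(P[...,2]>.1)&(P[...,0]>.5)&(P[...,0]<.95)&(abs(P[...,1]+.1)<.3)
    q=P[t];print("tall",q.min(0),q.max(0)); 
    # near face of cabinet for y>-.25
    print(np.percentile(q[:,0],[0.5,5]))
im=cv2.imread("pics/top1.png")[170:290,180:360]; cv2.imwrite("pics/crop.png",cv2.resize(im,(720,480),interpolation=cv2.INTER_CUBIC))
E
```

```text
top [ 200  182   36   46 1216] [0.6011 0.1721 0.0569] 0.0569 [601.9 172.5] [ 76.5 112.3] 80.3
top [ 235  187   36   46 1208] [0.5859 0.0798 0.0569] 0.0569 [586.5  80.1] [ 76.3 112.1] 80.6
top [ 271  192   34   45 1200] [ 0.5709 -0.0127  0.057 ] 0.057 [571.4 -12.6] [ 76.1 112.1] 80.8
top [ 306  197   34   45 1200] [ 0.5555 -0.1052  0.0569] 0.0569 [ 556.3 -105.5] [ 75.7 112.3] 80.6
tall [ 0.6844698  -0.39998976  0.10000383] [0.94997336 0.17595223 0.47738731]
[0.70436275 0.7191026 ]
scene [223 167  47  26 636] [0.6    0.1714 0.0569] 0.0571 [603.6 173.7] [ 83.7 118. ] 81.8
scene [245 178  48  29 716] [0.584  0.0786 0.0569] 0.057 [588.9  80.9] [ 81.  117.4] 81.5
scene [269 190  50  31 791] [ 0.5693 -0.0137  0.0569] 0.057 [573.1 -11.5] [ 79.2 117.9] 80.3
scene [295 203  51  33 878] [ 0.5539 -0.1061  0.0568] 0.057 [ 557.6 -104.5] [ 79.8 116.2] 80.0
tall [ 0.69430311 -0.39990694  0.10000488] [0.94998327 0.17895449 0.53126341]
[0.70491133 0.71127241]
```

View pics/crop.png

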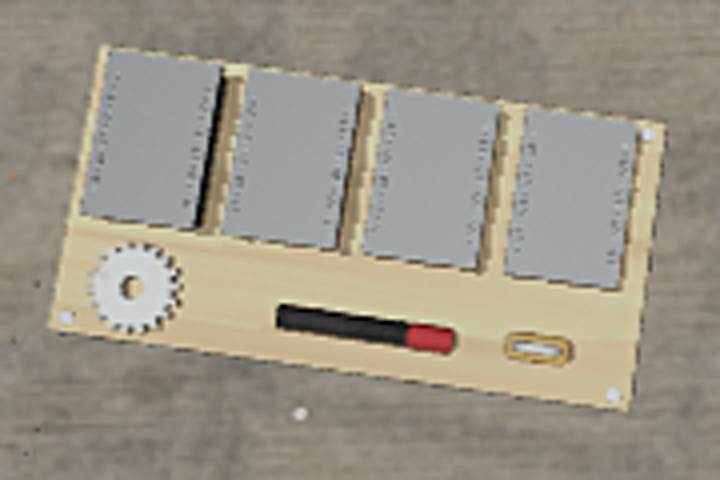

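Crop: the lids are at (150,140), (290,155), (430,178) and (570,197), measuring 76 x 112 mm at z = 57 mm, which matches. The gear (132,287), marker (365,330) and padlock (538,348) lie in front. I'll press at each lid's near end, away from the cabinet, starting with lid 1.

Request:
send_rows --motion '[{"dp": [30,-36,50],"twist": 0.13,"hand": 0},{"dp": [65,-75,60],"twist": 0.13,"hand": 0},{"dp": [105,-120,60],"twist": 0.13,"hand": 0},{"dp": [145,-170,60],"twist": 0.13,"hand": 0},{"dp": [185,-220,60],"twist": 0.13,"hand": 0},{"dp": [225,-268,50],"twist": 0.13,"hand": 0},{"dp": [265,-315,20],"twist": 0.13,"hand": 0},{"dp": [300,-360,-20],"twist": 0.13,"hand": 0},{"dp": [340,-405,-65],"twist": 0.13,"hand": 0},{"dp": [372.5,-442.5,-110],"twist": 0.13,"hand": 0},{"dp": [372.5,-442.5,-152],"twist": 0.13,"hand": 0},{"dp": [372.5,-442.5,-152],"twist": 0.13,"hand": 0}]'

```text
t: 2.2
ee_pos: [0.5611, 0.1772, 0.0868]
orientation: [0.084, 0.996, -0.001, -0.003]
contact_force: [-0.6, 0.1, 0.6]
width: -0.0002
```

Request:
send_rows --motion '[{"dp": [0,0,-8],"twist": 0,"hand": 0},{"dp": [0,0,-12],"twist": 0,"hand": 0},{"dp": [0,0,-14],"twist": 0,"hand": 0},{"dp": [0,0,-14],"twist": 0,"hand": 0}]'

```text
t: 2.7
ee_pos: [0.5628, 0.1796, 0.0771]
orientation: [0.083, 0.997, 0.0, 0.001]
contact_force: [0.2, 0.1, -0.1]
width: -0.0002
```

Request:
send_rows --motion '[{"dp": [0,0,-4],"twist": 0,"hand": 0},{"dp": [0,0,-7],"twist": 0,"hand": 0},{"dp": [0,0,-8],"twist": 0,"hand": 0},{"dp": [0,0,-9],"twist": 0,"hand": 0},{"dp": [0,0,-9],"twist": 0,"hand": 0}]'

```text
t: 3.32
ee_pos: [0.5624, 0.179, 0.068]
orientation: [0.083, 0.997, -0.0, -0.0]
contact_force: [-4.6, -0.4, 16.2]
width: -0.0001
```

Lid 1 stops the tips dead at 57 mm (16 N, no drop), so it is solid. Next is lid 2.

Request:
send_rows --motion '[{"dp": [0,0,12],"twist": 0,"hand": 0},{"dp": [-7,-45,15],"twist": 0,"hand": 0},{"dp": [-15.5,-92.5,12],"twist": 0,"hand": 0},{"dp": [-15.5,-92.5,6],"twist": 0,"hand": 0},{"dp": [-15.5,-92.5,3],"twist": 0,"hand": 0},{"dp": [-15.5,-92.5,1.5],"twist": 0,"hand": 0},{"dp": [-15.5,-92.5,0.5],"twist": 0,"hand": 0},{"dp": [-15.5,-92.5,0.3],"twist": 0,"hand": 0},{"dp": [-15.5,-92.5,0.3],"twist": 0,"hand": 0}]'

```text
t: 4.45
ee_pos: [0.5471, 0.0868, 0.0677]
orientation: [0.083, 0.997, 0.0, 0.0]
contact_force: [-0.6, 1.2, 0.6]
width: -0.0
```

Request:
send_rows --motion '[{"dp": [0,0,-0.4],"twist": 0,"hand": 0},{"dp": [0,0,-0.8],"twist": 0,"hand": 0},{"dp": [0,0,-0.8],"twist": 0,"hand": 0}]'

```text
t: 4.82
ee_pos: [0.547, 0.0865, 0.0668]
orientation: [0.083, 0.997, -0.0, -0.0]
contact_force: [0.2, -0.7, -0.2]
width: -0.0005
```

Request:
send_rows --motion '[{"dp": [0,0,-0.5],"twist": 0,"hand": 0},{"dp": [0,0,-1],"twist": 0,"hand": 0},{"dp": [0,0,-1],"twist": 0,"hand": 0}]'

```text
t: 5.2
ee_pos: [0.547, 0.0866, 0.0658]
orientation: [0.083, 0.997, 0.0, -0.0]
contact_force: [-0.8, 0.8, 1.1]
width: -0.0001
```

```bash
python3 - <<'E'
from h import *
print(read_state()["contact_force"])
for c in ("top","scene"):
    im,d=read_camera(c);P=cloud(c,d);cv2.imwrite(f"pics/{c}2.png",im[:,:,::-1])
    for n,(x,y) in dict(L1=(602,172.5),L2=(586.5,80),L3=(571.4,-12.6),L4=(556.3,-105.5)).items():
        a=(P[...,:2]-np.array([x,y])/1000)@np.array([[.986,.165],[-.165,.986]])
        m=(abs(a[...,1])<.03)&(abs(P[...,2]-.057)<.015)&(a[...,0]>-.02)&(a[...,0]<.05)&(d>0)
        f=np.polyfit(a[...,0][m],P[...,2][m],1) if m.sum()>20 else None
        print(c,n,m.sum(),f)
E
```

```text
[-0.75424517  0.83453839  1.11950159]
top L1 0 None
top L2 106 [0.06307054 0.05847988]
top L3 586 [-0.000357    0.05683189]
top L4 596 [0.00267737 0.05685529]
scene L1 71 [0.04299806 0.05816528]
scene L2 277 [0.07592015 0.05792489]
scene L3 347 [-0.00752727  0.05734364]
scene L4 376 [0.00077137 0.05689805]
```

Lid 2 gives way under about 1 N and the depth shows it tilting about 0.065 rad. It is the loose one, so I'll rock it fully.

Request:
send_rows --motion '[{"dp": [0,0,-0.8],"twist": 0,"hand": 0},{"dp": [0,0,-1.6],"twist": 0,"hand": 0},{"dp": [0,0,-1.8],"twist": 0,"hand": 0},{"dp": [0,0,-1.8],"twist": 0,"hand": 0},{"dp": [0,0,-1.8],"twist": 0,"hand": 0}]'

```text
t: 5.92
ee_pos: [0.547, 0.0866, 0.0645]
orientation: [0.083, 0.997, 0.0, 0.0]
contact_force: [-4.5, 0.5, 15.2]
width: -0.0003
```

```bash
python3 - <<'E'
from h import *
c="scene"
im,d=read_camera(c);P=cloud(c,d);cv2.imwrite(f"pics/{c}3.png",cv2.resize(im[130:270,180:380,::-1],(800,560)))
a=(P[...,:2]-np.array([586.5,80])/1000)@np.array([[.986,.165],[-.165,.986]])
m=(abs(a[...,1])<.03)&(abs(P[...,2]-.057)<.015)&(a[...,0]>-.02)&(a[...,0]<.05)&(d>0)
print(np.polyfit(a[...,0][m],P[...,2][m],1))
E
```

```text
[0.10988626 0.05773375]
```

View pics/scene3.png

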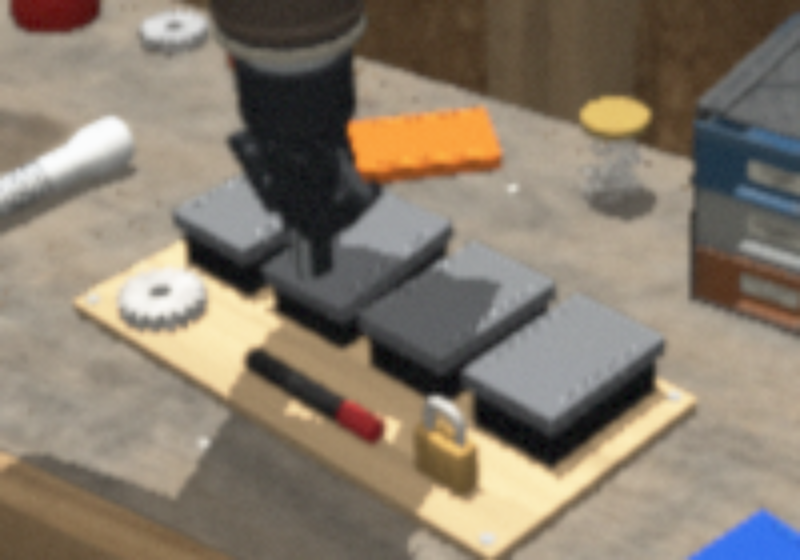

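Picture: lid 2 (pixel ~355,255) is clearly tipped under the fingertips at (315,255). The gear, marker and padlock are undisturbed. Depth gives 0.11 rad. Now I'll lift off, go to the middle and press.

Request:
send_rows --motion '[{"dp": [0,0,2],"twist": 0,"hand": 0},{"dp": [0,0,5],"twist": 0,"hand": 0},{"dp": [0,0,15],"twist": 0,"hand": 0},{"dp": [39.5,-6.5,18],"twist": 0,"hand": 0},{"dp": [39.5,-6.5,14],"twist": 0,"hand": 0},{"dp": [39.5,-6.5,9],"twist": 0,"hand": 0},{"dp": [39.5,-6.5,6],"twist": 0,"hand": 0},{"dp": [39.5,-6.5,4.5],"twist": 0,"hand": 0},{"dp": [39.5,-6.5,4],"twist": 0,"hand": 0},{"dp": [39.5,-6.5,4],"twist": 0,"hand": 0}]'

```text
t: 7.22
ee_pos: [0.5864, 0.0802, 0.0681]
orientation: [0.083, 0.997, -0.0, -0.0]
contact_force: [0.0, 0.7, 0.0]
width: 0.0003
```

Request:
send_rows --motion '[{"dp": [0,0,-0.5],"twist": 0,"hand": 0},{"dp": [0,0,-1],"twist": 0,"hand": 0},{"dp": [0,0,-1.5],"twist": 0,"hand": 0},{"dp": [0,0,-2],"twist": 0,"hand": 0},{"dp": [0,0,-2.5],"twist": 0,"hand": 0},{"dp": [0,0,-3],"twist": 0,"hand": 0},{"dp": [0,0,-3.5],"twist": 0,"hand": 0},{"dp": [0,0,-4],"twist": 0,"hand": 0},{"dp": [0,0,-4.5],"twist": 0,"hand": 0},{"dp": [0,0,-5],"twist": 0,"hand": 0}]'

```text
t: 8.48
ee_pos: [0.5865, 0.0801, 0.0635]
orientation: [0.083, 0.997, 0.0, 0.0]
contact_force: [-3.5, 0.7, 10.6]
width: -0.0002
```

Request:
send_rows --motion '[{"dp": [0,0,-0.5],"twist": 0,"hand": 0},{"dp": [0,0,-0.8],"twist": 0,"hand": 0},{"dp": [0,0,-0.8],"twist": 0,"hand": 0}]'

```text
t: 8.85
ee_pos: [0.5865, 0.0802, 0.063]
orientation: [0.083, 0.997, 0.0, 0.0]
contact_force: [-4.9, -0.6, 15.3]
width: -0.0005
```

```bash
cat > chk.py <<'E'
from h import *
print(read_state()["contact_force"],read_state()["ee_pos"])
for c in ("top","scene"):
    im,d=read_camera(c);P=cloud(c,d);cv2.imwrite(f"pics/{c}4.png",cv2.resize(im[130:270,180:380,::-1],(800,560)))
    for n,(x,y) in dict(L1=(602,172.5),L2=(586.5,80),L3=(571.4,-12.6),L4=(556.3,-105.5)).items():
        a=(P[...,:2]-np.array([x,y])/1000)@np.array([[.986,.165],[-.165,.986]])
        m=(abs(a[...,1])<.045)&(abs(P[...,2]-.055)<.01)&(abs(a[...,0])<.065)&(d>0)
        if m.sum()<30: print(c,n,"hidden");continue
        z=P[...,2][m];k=abs(z-np.median(z))<.003
        q=P[m][k];r=cv2.minAreaRect((q[:,:2]*1000).astype(np.float32))
        print(c,n,k.sum(),np.median(z).round(4),"tilt",np.linalg.lstsq(np.c_[a[m][k],np.ones(k.sum())],z[k],rcond=None)[0].round(3),np.round(r[0],1),np.round(r[1],0))
E
python3 chk.py
```

```text
[-4.91629973 -0.59337355 15.29976452] [0.58649692 0.08015316 0.06300975]
top L1 hidden
top L2 86 0.0521 tilt [-0.013  0.034  0.053] [582.8  45.8] [ 10. 110.]
top L3 1082 0.0569 tilt [ 0.    -0.001  0.057] [571.3 -12.6] [ 76. 112.]
top L4 1086 0.0569 tilt [-0.002  0.001  0.057] [ 556.1 -105.5] [ 76. 112.]
scene L1 478 0.0567 tilt [-0.001  0.005  0.057] [602.1 174. ] [ 82. 112.]
scene L2 516 0.052 tilt [0.    0.007 0.052] [588.7  80.2] [ 79. 115.]
scene L3 704 0.0568 tilt [-0.001 -0.002  0.057] [574.  -12.6] [ 79. 115.]
scene L4 806 0.0568 tilt [0.005 0.002 0.057] [ 557.4 -105.1] [ 80. 116.]
```

View pics/scene4.png

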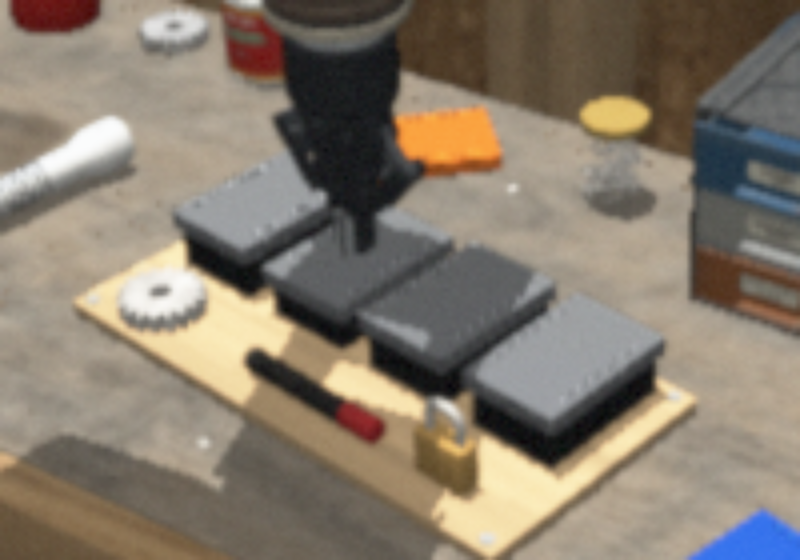

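Picture: lid 2 (360,262) lies level and lower, with the fingertips in its middle (365,240). The other lids and the things around them have not moved. I'll hand it in while still pressing with 15 N.

```bash
python3 -c "
from plant import *
print(finish_job())"
```

```text
the job is handed in; nothing more can be done
None
```

Lid 2 was the loose one. It is now fully seated, and I handed the job in with the shut fingertips still pressing on its middle at about 15 N.

- **Finding it:** I pressed near the front end of each lid in turn. Lid 1 did not move under 16 N. Lid 2 gave way at about 1 N and tipped by about 0.11 rad in the depth image. I did not press lids 3 and 4, since lid 2 had already rocked.
- **Seating it:** Pressed in the middle, lid 2 went down onto its rim. Its top is now at 52.0 mm and level to about 0.007 rad.
- **Other lids:** Lids 1, 3 and 4 are at 56.7–56.9 mm, level and in their places. The gear, marker and padlock look unmoved in the last picture; I did not check the nail box again.
- **Checks that disagreed:** The top camera could not see lid 1 because the arm hid it. It saw only a thin strip of lid 2, which read 0.034 rad across that strip. I went by the scene camera, which saw far more of lid 2. The top camera's strip also read 52.1 mm, and the fingertip height (about 52 mm) agrees.

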